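# Kit steel rings on a sprung spindle stand and snap its cap on

### The arm

A 6-joint arm with a two-finger parallel gripper is mounted at the origin on the work surface. World frame = base frame: x ahead of the robot, y to its left, z up, the work surface at z = 0. Lengths are in m, angles in degrees, forces in N, time in s.
With the tool pointing down it reaches from about 0.4 to 0.825 m from the base axis. Payload 7 kg.
Tool frame: the origin (TCP) lies midway between the tips of the shut fingers; the grasp point (between the pads) lies 19 mm behind it; z points along the fingers, y is the line along which they close (so a half turn about z gives the same grasp; the last joint's range is limited). The gripper opens to 88 mm and grips with 3 to 60 N. Pads are 19 mm wide; open, the fingers measure 130 mm over their backs; the gripper's body (78 mm by 193 mm) begins 47 mm behind the grasp point.
Start: joints at [90.361, 20.546, 0.682, 0, -70.136, -16.507], TCP at [0.188, 0.648, 0.192] pointing down, gripper open.
Joint ranges: [-176.03, 176.03], [-82.01, 121.73], [-58.28, 71.71], [-173.87, 95.51], [-174.79, -0.11], [-173.66, 173.66]. Speed limits (degrees/s): [136.94, 136.94, 172.46, 180, 180, 180].

### API

Orientations are given as [roll, pitch, yaw] about the fixed x, y, z axes, in that order (R = Rz(yaw) Ry(pitch) Rx(roll)).
In Python, from plant import telemetry, viewer, workorder gives the robot as it stands. The module is installed in compiled form; this text tells all that it offers.
- The arm moves only by the tool carry_out, never from a script. Its argument "rows" is a list of rows, each a list of 6 numbers: the shift along the tool's x, y, z in m, then the turn, a rotation vector about the tool's x, y, z in rad. In form: [[tx, ty, tz, ax, ay, az], ...]. A call has 1 to 8 rows; each row is the pose to reach, as a shift and turn from the pose commanded when the call began, along the tool's axes at that moment; what a row does not reach only later rows make up. A row lasts 1/8 s, in which the tool goes at most 62.5 mm and 10.7 degrees, less where a joint would pass 70% of its speed; a pose out of reach is approached as far as the arm can. A call with a gripper value outside its range is refused whole. "grip" is the gripper's target within -1 to 1 (fully open at 1, half-way at 0, shut at -1), set as the call begins (left out, the last holds). The fingers move at their own pace and stop on an object; the grip force is fixed at half the most. Time passes only in rows, so rows that repeat a pose let the fingers close. It gives the time, the measured TCP pose, the force, the opening and the grip force at its end, in the units of the state.
- telemetry.get_obs(): the state, without advancing time (a new reading comes with each control period).
- viewer.snapshot(name): name is "side" or "top" or "wrist"; returns the picture (400x640x3 uint8, red, green, blue); there is no depth.
- viewer.camera_info(name): a dict with "intrinsics" (3x3 intrinsics, pixels), "k1" (the pictures are not rectified: a ray, as slopes to the right and down, at radius r is drawn at 1 + k1 r^2 times it, then the intrinsics apply), "extrinsics" (4x4, takes a point from camera to world coordinates); the wrist camera has in their place "tool_from_camera" (4x4, takes a point from camera to tool coordinates, whose origin is the TCP and whose axes are the flange's). Camera axes: x right, y down, z forward; pixel columns grow to the right and rows downward; lengths in m; the calibration is good to about 2 mm. A picture is of the moment at which its call begins: read the wrist's pose just before it. camera_info takes no time and is no camera call.
- workorder.close_job(): hands the job in; it is judged then, once.
The state is a dict: "clock": time; "joint_pos": joint angles; "qvel": joint speeds; "tau": joint torques, N m; "tool_pos": TCP position; "orientation": TCP orientation; "force": force on the tool from outside, world axes, zero at the start; "moment": the same for the moment, N m; "opening": finger opening in m; "gripper_force": force on a finger pad.
Only numpy, scipy, OpenCV 4.12 (cv2) and the standard library are available. Lean on these libraries where they do the work, as an engineer would, in place of code of your own. Each camera call takes 0.05 s, during which the arm holds its last target. There are 200 camera calls.

### The job

Thread just enough of the dark steel rings over the spindle of the sprung stand, so that they lie on its pan, for the pan's black pointer to come to rest in the green band of the gauge with nothing touching the pan or rings; leave the rings you do not need clear of the stand. Then press the orange snap cap onto the stud at the top of the spindle until it clicks, and keep pressing past the click until the cap is fully home on the shoulder. Finish while still holding the cap and pressing it down firmly; leave the blue bin, the carton and the screwdriver where they are.

Things in the scene. Friction and masses are not known exactly. Their poses are not given: they have to be found in the camera images.
- stand: the sprung stand, fixed to the table: round grey base 150 mm across, a fixed upright steel spindle 21 mm in diameter at its middle, round it an aluminium pan 100 mm across that sinks on a spring; origin at the middle of the underside, z up. Pan top 75 mm above the table when fully up. Spring about 225 N/m: one ring sinks the pan 9 to 10.5 mm, settling within 1 s
- gauge (a point): middle of the green band on the coloured face of the gauge, a column 26 mm wide, 12 mm thick, its top 78 mm above the table, 88 mm from the spindle towards the stand's +y; its face looks to the stand's +x. White above the 14 mm tall green band, red below it; the pan's black pointer moves down in front of it
- shoulder (a point): centre of the top of the 21 mm spindle, 99 mm above the table: the flat shoulder on which the cap's rim sits when fully home. From it a stud 14 mm in diameter rises 18 mm, its tip tapered, with four brass spring balls 9 mm above the shoulder that stick out to 21 mm across; z up
- pan (a joint): how far the pan has sunk, in m: 0 fully up, 0.042 at its lower stop. It starts partly sunk (0.006 to 0.019) under its own unknown weight. The green band of the gauge is 0.022 to 0.036, white above it, red below it; one or two rings bring it there
- cap: the orange snap cap, 50 g, loose, standing mouth down on the table; origin at the middle of its underside (the mouth), z up through its closed top. Mouth 16 mm wide in a lip 4 mm deep; behind it a hollow 24 mm wide up to 22 mm above the rim
- cap_center (a point): centre of the orange cap, half-way up (22 mm above its rim), 22 mm above the shoulder when home. Round, 44 mm tall, 36 mm in diameter. The lip meets the balls about 11 to 12 mm above home; pushing it over them takes about 8 to 15 N, then the force drops and the balls draw the cap down to the shoulder, a rigid stop
- ring0_center (a point): dark steel ring (a spacer collar), 52 mm outside diameter, 30 mm bore, 20 mm tall, about 0.2 kg, lying flat on the table; the point is its centre, half-way up; z is the ring's axis. Passes over the spindle and its balls with 4.5 mm to spare all round and slides down freely when let go
- ring1_center (a point): dark steel ring (a spacer collar), 52 mm outside diameter, 30 mm bore, 20 mm tall, about 0.2 kg, lying flat on the table; the point is its centre, half-way up; z is the ring's axis. Passes over the spindle and its balls with 4.5 mm to spare all round and slides down freely when let go
- ring2_center (a point): dark steel ring (a spacer collar), 52 mm outside diameter, 30 mm bore, 20 mm tall, about 0.2 kg, lying flat on the table; the point is its centre, half-way up; z is the ring's axis. Passes over the spindle and its balls with 4.5 mm to spare all round and slides down freely when let go
- bin: bystander: blue plastic stock bin 170 x 110 x 85 mm with stock in it, origin at the middle of its underside; leave alone
- carton: bystander: brown cardboard carton 90 x 60 x 50 mm, origin at the middle of its underside; leave alone
- driver: bystander: screwdriver lying on the table beyond the stand; leave alone

How it is judged (in metres and radians):
On the way, in this order (a step that is already met when the one before it is completed fails the run):
1. enough rings threaded on the spindle: the pan rests in the green band, untouched by the robot, the cap not yet on (value of joint pan between 0.022 and 0.036 m and velocity of joint pan between -0.01 and 0.01 m/s and contact force between each of the arm, the fingers and stand below 0.5 N and contact force between each of the arm, the fingers and ring0 below 0.5 N and contact force between each of the arm, the fingers and ring1 below 0.5 N and contact force between each of the arm, the fingers and ring2 below 0.5 N and ((horizontal distance between ring0_center and shoulder below 0.008 m and z of ring0_center in the frame of shoulder below 0 m) or horizontal distance between ring0_center and shoulder above 0.11 m) and ((horizontal distance between ring1_center and shoulder below 0.008 m and z of ring1_center in the frame of shoulder below 0 m) or horizontal distance between ring1_center and shoulder above 0.11 m) and ((horizontal distance between ring2_center and shoulder below 0.008 m and z of ring2_center in the frame of shoulder below 0 m) or horizontal distance between ring2_center and shoulder above 0.11 m) and distance between cap_center and shoulder above 0.04 m), for 0.4 s.
2. the cap snapped on and home on the shoulder (z of cap_center in the frame of shoulder between 0.019 and 0.0242 m and horizontal distance between cap_center and shoulder below 0.004 m and angle between cap_center's own z axis and vertical below 0.1 rad), for 0.1 s.
At the end, for the whole second after the job is handed in: Pan at rest in the green band (0.022 to 0.036 m); every ring threaded below the shoulder or over 110 mm from it, untouched; cap upright on the stud within 4 mm sideways and 2 mm of the shoulder; fingers still pressing it onto the stand with over 4 N (all of step 2 and value of joint pan between 0.022 and 0.036 m and velocity of joint pan between -0.01 and 0.01 m/s and contact force between each of the arm, the fingers and stand below 0.5 N and contact force between each of the arm, the fingers and ring0 below 0.5 N and contact force between each of the arm, the fingers and ring1 below 0.5 N and contact force between each of the arm, the fingers and ring2 below 0.5 N and ((horizontal distance between ring0_center and shoulder below 0.008 m and z of ring0_center in the frame of shoulder below 0 m) or horizontal distance between ring0_center and shoulder above 0.11 m) and ((horizontal distance between ring1_center and shoulder below 0.008 m and z of ring1_center in the frame of shoulder below 0 m) or horizontal distance between ring1_center and shoulder above 0.11 m) and ((horizontal distance between ring2_center and shoulder below 0.008 m and z of ring2_center in the frame of shoulder below 0 m) or horizontal distance between ring2_center and shoulder above 0.11 m) and contact force between cap and stand above 4 N and contact force between the fingers and cap above 4 N); the arm keeps its last pose, push and grip.
It fails at once if the blue bin is pushed more than 30 mm (distance of bin from where it was at the start of the episode above 0.03 m).
It fails at once if the carton is pushed more than 30 mm (distance of carton from where it was at the start of the episode above 0.03 m).
It fails at once if the screwdriver is pushed more than 30 mm (distance of driver from where it was at the start of the episode above 0.03 m).
It also fails if it takes over 72 s, if anything falls off the work surface, if the arm or the gripper's body presses on something with over 40 N, if the wrist force passes 120 N, or if a joint passes its speed limit or range.

## Working session

There is one attempt and no reset: what is moved stays moved. The work goes in short steps, Python scripts to look and compute and a tool call to move; the robot and the scene stay as the last step left them, time stands still between calls to the robot, and variables do not carry over. Pictures are saved under pics/ and viewed, at most 10 in all, crops included, and the job is handed in when it is done.

Besides the shell and the picture viewer there is one more tool, called after ">>>" as name(argument=value, ...) on one line, values as JSON. carry_out: Moves the arm, as the interface text tells. Its arguments: {"type":"object","properties":{"rows":{"type":"array"},"grip":{"type":"number"}},"required":["rows"]}

```bash
mkdir -p pics
python3 - <<'E'
from plant import telemetry, viewer
import cv2, numpy as np
o=telemetry.get_obs();print({k:np.round(v,4) for k,v in o.items()})
for n in("side","top","wrist"):
    i=viewer.snapshot(n);cv2.imwrite(f"pics/{n}0.png",i[:,:,::-1]);print(n,viewer.camera_info(n))
a=[cv2.imread(f"pics/{n}0.png") for n in("side","top")]
E
```

```text
{'clock': np.float64(0.0), 'joint_pos': array([ 9.03610e+01,  2.05922e+01,  6.33600e-01, -1.96000e-02,
       -7.01329e+01, -1.65057e+01]), 'qvel': array([-0.0285,  0.0369,  0.0255,  0.0131, -0.0655,  0.0071]), 'tau': array([ 3.00000e-04, -5.82721e+01,  2.93054e+01,  6.99710e+00,
        6.80000e-03, -2.00000e-04]), 'tool_pos': array([0.1876, 0.6479, 0.1911]), 'orientation': array([ 1.79907e+02, -8.30000e-03, -1.61514e+01]), 'force': array([-0.2006,  0.1878,  0.0289]), 'moment': array([-0.0241, -0.0719, -0.0107]), 'gripper_force': np.float64(0.0), 'opening': np.float64(0.0874)}
side {'intrinsics': array([[362.80498728,   0.        , 319.07968767],
       [  0.        , 362.80498728, 202.50727607],
       [  0.        ,   0.        ,   1.        ]]), 'k1': -0.0500088797786722, 'extrinsics': array([[ 0.8623047 , -0.34319864,  0.37235104,  0.20271184],
       [-0.50602893, -0.55624483,  0.65918618, -0.7069664 ],
       [-0.01911346, -0.75683974, -0.65332097,  0.78272831],
       [ 0.        ,  0.        ,  0.        ,  1.        ]])}
top {'intrinsics': array([[466.67164023,   0.        
[... 273 characters left out ...]
01520725],
       [-0.00571045, -0.20727894, -0.97826522,  1.29148679],
       [ 0.        ,  0.        ,  0.        ,  1.        ]])}
wrist {'intrinsics': array([[301.09129925,   0.        , 315.73506507],
       [  0.        , 301.09129925, 194.87157598],
       [  0.        ,   0.        ,   1.        ]]), 'k1': -0.05880455483303619, 'tool_from_camera': array([[ 3.61103563e-04, -9.64467925e-01, -2.64199719e-01,
         7.12526422e-02],
       [ 9.99999405e-01,  6.20145126e-04, -8.97074137e-04,
        -2.88153210e-04],
       [ 1.02904140e-03, -2.64199238e-01,  9.64467575e-01,
        -1.92583057e-01],
       [ 0.00000000e+00,  0.00000000e+00,  0.00000000e+00,
         1.00000000e+00]])}
```

View pics/top0.png

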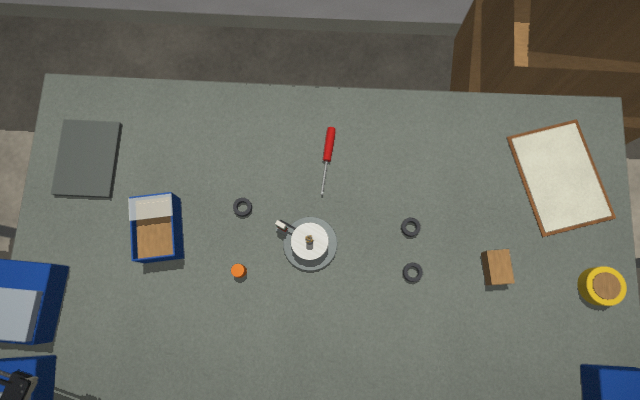

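View pics/side0.png

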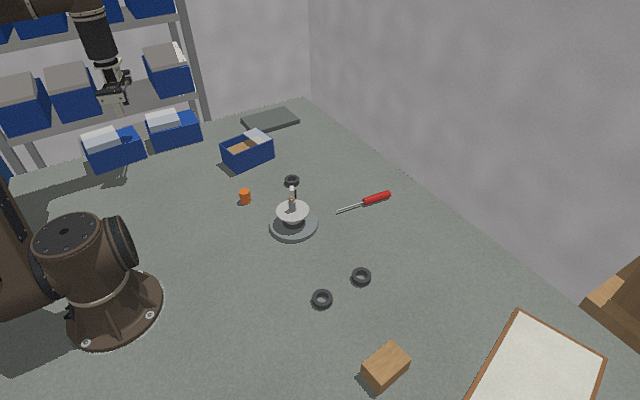

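The top view shows the stand at (310,242), the gauge block at (281,226), rings at (242,207), (410,228) and (412,272), and the cap at (238,271). The carton is at (498,267), the bin at (156,228) and the screwdriver at (328,160). The side view shows the same layout.

```bash
cat > h.py <<'E'
from plant import telemetry, viewer
import cv2, numpy as np
from scipy.spatial.transform import Rotation as R
def pose():
    o=telemetry.get_obs();T=np.eye(4);T[:3,:3]=R.from_euler('xyz',o['orientation'],degrees=True).as_matrix();T[:3,3]=o['tool_pos'];return T
def cam(n):
    c=viewer.camera_info(n);E=c['extrinsics'] if n!='wrist' else pose()@c['tool_from_camera']
    return c['intrinsics'],c['k1'],E
def ray(C,px):
    K,k,E=C;d=np.array([(px[0]-K[0,2])/K[0,0],(px[1]-K[1,2])/K[1,1]]);s=d.copy()
    for _ in range(20): s=d/(1+k*(s@s))
    return E[:3,3],E[:3,:3]@np.r_[s,1]
def onz(C,px,z):
    o,d=ray(C,px);return o+d*(z-o[2])/d[2]
def proj(C,p):
    K,k,E=C;q=E[:3,:3].T@(np.asarray(p)-E[:3,3]);s=q[:2]/q[2];s=s*(1+k*(s@s));return K[0,0]*s[0]+K[0,2],K[1,1]*s[1]+K[1,2]
def blobs(m,a=20):
    n,l,s,c=cv2.connectedComponentsWithStats(m.astype(np.uint8));return [(c[i].round(1),s[i]) for i in range(1,n) if s[i][4]>=a]
def shift(p,yaw):
    "row shift, world TCP target p, yaw (deg), pointing down"
    T=pose();G=np.eye(4);G[:3,:3]=R.from_euler('xyz',[180,0,yaw],degrees=True).as_matrix();G[:3,3]=p
    D=np.linalg.inv(T)@G;return np.r_[D[:3,3],R.from_matrix(D[:3,:3]).as_rotvec()].round(4)
E
python3 - <<'E'
from h import *
i=cv2.imread('pics/top0.png');C=cam('top');h=cv2.cvtColor(i,cv2.COLOR_BGR2HSV)
roi=np.zeros(h.shape[:2],bool);roi[180:300,190:450]=1
for nm,m,z in(("dark",(h[...,2]<70)&roi,.01),("orange",(h[...,0]<15)&(h[...,1]>150)&(h[...,2]>120)&roi,.03),("white",(h[...,2]>200)&roi,.06)):
    for c,s in blobs(m): print(nm,c,s,onz(C,c,z).round(4))
for p,z in(((310,238),.117),((309,240),.06),((281,226),.078),((498,267),.05),((323,195),.01)):print(p,onz(C,p,z).round(4))
cv2.imwrite('pics/c1.png',cv2.resize(i[190:290,220:430],None,fx=3.8,fy=3.8,interpolation=cv2.INTER_CUBIC))
E
```

```text
dark [239.6 203.6] [236 201  11   9  30] [0.6312 0.2378 0.01  ]
dark [245.3 212.9] [235 205  17  12  44] [0.6055 0.2197 0.01  ]
dark [412.9 223.5] [407 221  10   9  29] [ 0.5978 -0.2474  0.01  ]
dark [406.8 233.3] [401 227  16  10  36] [ 0.5696 -0.2309  0.01  ]
dark [415.9 269.3] [411 266   8  10  22] [ 0.4723 -0.2565  0.01  ]
dark [406.6 277. ] [403 268  14  14  35] [ 0.4504 -0.2315  0.01  ]
orange [237.4 269.9] [231 264  14  13 145] [0.4462 0.2242 0.03  ]
white [279.7 223.9] [275 221  10   7  35] [0.5712 0.1163 0.06  ]
white [309.  240.6] [291 223  37  37 954] [0.5302 0.0357 0.06  ]
white [237.1 269.7] [231 264  13  13 126] [0.4451 0.2193 0.06  ]
(310, 238) [0.5298 0.0312 0.117 ]
(309, 240) [0.5318 0.0358 0.06  ]
(281, 226) [0.5629 0.1106 0.078 ]
(498, 267) [ 0.4862 -0.4628  0.05  ]
(323, 195) [0.667  0.0054 0.01  ]
```

View pics/c1.png

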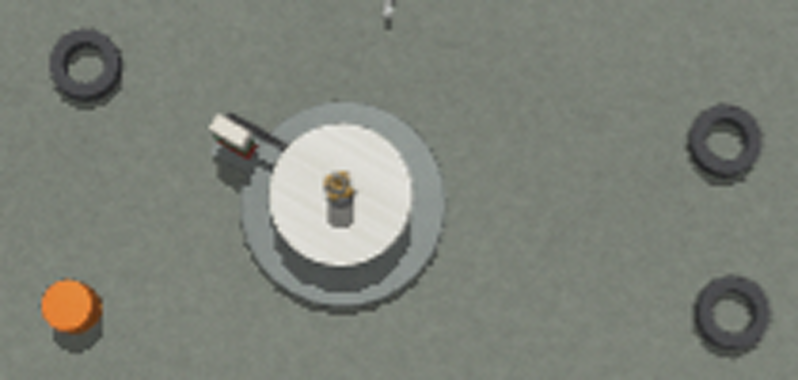

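Run:
```python
from h import *
C=cam('top')
for n,p,z in(("A",(242.6,206.8),.02),("B",(410.5,227.1),.02),("C",(412.6,272.4),.02),("cap",(238.4,270.5),.044)):print(n,onz(C,p,z).round(4))
a=onz(C,(242.6,206.8),.02);print(shift([a[0],a[1],.15],-24))
```

```text
A [0.6206 0.2268 0.02  ]
B [ 0.5857 -0.2392  0.02  ]
C [ 0.4628 -0.2458  0.02  ]
cap [0.444  0.2187 0.044 ]
[ 5.330e-01  2.841e-01  4.180e-02  1.200e-03 -2.000e-04  1.370e-01]
```

>>> carry_out(rows=[[0.533,0.284,0.02,0.001,0,0.137],[0.533,0.284,0.02,0.001,0,0.137],[0.533,0.284,0.02,0.001,0,0.137],[0.533,0.284,0.02,0.001,0,0.137],[0.533,0.284,0.02,0.001,0,0.137],[0.533,0.284,0.02,0.001,0,0.137],[0.533,0.284,0.02,0.001,0,0.137],[0.533,0.284,0.02,0.001,0,0.137]], grip=1)

```text
clock: 1.15
tool_pos: [0.5471, 0.2984, 0.1754]
orientation: [-179.9, 0.0, -24.0]
force: [0.2, 1.4, 0.7]
opening: 0.087
gripper_force: 0.0
```

>>> carry_out(rows=[[0.09,0.033,0.02,0,0,0],[0.09,0.033,0.02,0,0,0],[0.09,0.033,0.02,0,0,0],[0.09,0.033,0.02,0,0,0]])

```text
clock: 1.65
tool_pos: [0.6146, 0.2332, 0.1552]
orientation: [-180.0, 0.0, -24.0]
force: [0.8, 0.5, 0.0]
opening: 0.0879
gripper_force: 0.0
```

```bash
cat >> h.py <<'E'
def look(n,f=None):
    C=cam(n);i=cv2.cvtColor(viewer.snapshot(n),cv2.COLOR_RGB2BGR)
    if f:cv2.imwrite(f,i)
    return C,i
def ringfit(C,i,z=.02):
    "dark blob nearest projected TCP; outer top circle fit on plane z"
    v=i.max(2);m=((v<85)).astype(np.uint8);cs,_=cv2.findContours(m,cv2.RETR_CCOMP,cv2.CHAIN_APPROX_NONE)
    for c in cs:
        if 60<len(c)<600:
            P=np.array([onz(C,p[0],z)[:2] for p in c.astype(float)]);(x,y),r=cv2.minEnclosingCircle((P*1000).astype(np.float32))
            if 8<r<60: print(np.round([x,y,r],1),c[:,0].mean(0).round(),len(c),cv2.contourArea(c))
E
python3 - <<'E'
from h import *
print(pose()[:3,3]);C,i=look('wrist','pics/w1.png');ringfit(C,i)
E
```

```text
[0.61460704 0.23319184 0.15521323]
[431.1 180.3  23.4] [417. 290.] 81 389.5
[531.5 406.5  23.9] [214. 290.] 82 405.0
[276.7 203.4  24.7] [432. 385.] 70 360.0
[740.7 588.2  34.2] [ 11. 204.] 112 578.0
[618.9 229.9  15.1] [317. 180.] 77 57.5
[557.3  69.2  41.3] [473. 173.] 192 544.0
[636.  221.7  18.6] [318. 151.] 68 4.0
```

View pics/w1.png

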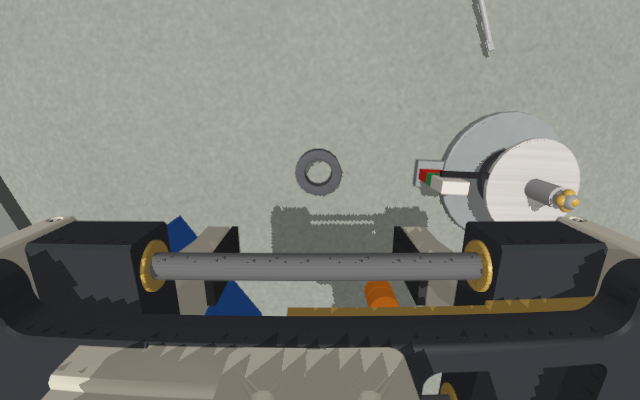

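The wrist picture shows the ring at about (318,172), radius 23 px. The gauge face with red and green is at (430,177), with the black pointer to its right. I'll fit the ring precisely.

```bash
cat >> h.py <<'E'
def ringpx(C,i,c,w=40,z=.02,th=115):
    x0,y0=int(c[0])-w,int(c[1])-w;g=i[y0:y0+2*w,x0:x0+2*w].max(2)
    m=(g<th).astype(np.uint8);cs,h=cv2.findContours(m,cv2.RETR_CCOMP,cv2.CHAIN_APPROX_NONE)
    for q in cs:
        if len(q)<30: continue
        P=np.array([onz(C,p[0]+[x0,y0],z)[:2] for p in q.astype(float)])*1000
        (x,y),r=cv2.minEnclosingCircle(P.astype(np.float32));e=cv2.fitEllipse(P.astype(np.float32));print('enc',np.round([x,y,r],1),'ell',np.round(e[0]+e[1],1),len(q))
E
python3 - <<'E'
from h import *
C=cam('wrist');i=cv2.imread('pics/w1.png')
for th in(100,115,125):ringpx(C,i,(318,172),th=th)
print(proj(C,[.53,.033,.117]))
cv2.imwrite('pics/c2.png',cv2.resize(i[130:230,400:600],None,fx=4,fy=4,interpolation=cv2.INTER_CUBIC))
E
```

```text
enc [612.1 228.2  23.3] ell [625.3 228.9  52.5  60.1] 111
enc [620.4 231.4  18.3] ell [620.1 229.9  31.3  33.3] 91
enc [621.9 228.   15.1] ell [621.  228.4  26.3  29. ] 73
enc [629.9 223.8  22.2] ell [620.6 229.   48.7  50.2] 91
enc [592.6 273.5  16.8] ell [592.9 273.9   4.8  41.8] 68
enc [620.  228.4  26.8] ell [620.2 229.   49.9  52.5] 133
enc [621.1 228.2  14.5] ell [620.4 228.1  24.4  28.3] 69
enc [593.1 273.3  16.8] ell [593.4 274.6   5.3  40.1] 69
enc [620.1 228.4  26.9] ell [620.2 229.   50.3  52.6] 133
enc [621.4 228.2  14.2] ell [620.4 228.1  24.1  27.7] 69
(np.float64(576.1213331047625), np.float64(199.09535377009274))
```

View pics/c2.png

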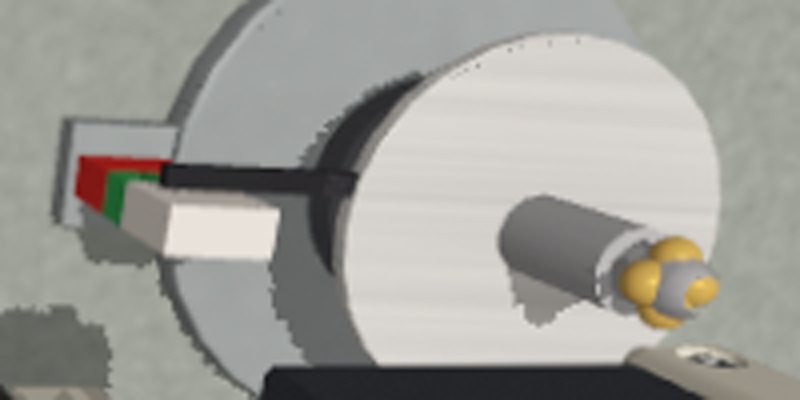

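The crop confirms the stud tip at about (573,202). The gauge reads white above green above red, with the dark pointer near the white/green part. Next I descend on ring A at (0.620, 0.2288).

>>> carry_out(rows=[[0.007,0.002,0.05,0,0,0],[0.007,0.002,0.1,0,0,0],[0.007,0.002,0.135,0,0,0],[0.007,0.002,0.145,0,0,0],[0.007,0.002,0.145,0,0,0]])

```text
clock: 2.33
tool_pos: [0.6205, 0.2296, 0.0111]
orientation: [-179.9, -0.0, -23.9]
force: [-0.1, -0.1, 0.6]
opening: 0.088
gripper_force: 0.0
```

Run:
```python
from h import *
print(pose()[:3,3],shift([.6202,.2288,.004],-24))
C=cam('wrist')
```

```text
[0.62046144 0.22956419 0.01106715] [ 0.0001  0.0008  0.0071 -0.0011 -0.0003  0.0014]
```

>>> carry_out(rows=[[0,0.0005,0.006,0,0,0],[0,0.0005,0.006,0,0,0]])

```text
clock: 2.58
tool_pos: [0.6206, 0.2286, 0.0054]
orientation: [-179.9, -0.0, -24.0]
force: [0.1, -0.4, 0.1]
opening: 0.0877
gripper_force: 0.0
```

>>> carry_out(rows=[[0,0,0,0,0,0],[0,0,0,0,0,0],[0,0,0,0,0,0],[0,0,0,0,0,0],[0,0,0,0,0,0]], grip=-1)

```text
clock: 3.2
tool_pos: [0.6202, 0.2282, 0.0044]
orientation: [-179.9, 0.0, -24.0]
force: [0.7, -0.3, -0.8]
opening: 0.0436
gripper_force: 0.0
```

>>> carry_out(rows=[[0,0,-0.05,0,0,0],[0,0,-0.1,0,0,0],[0,0,-0.15,0,0,0],[0,0,-0.17,0,0,0],[0,0,-0.17,0,0,0]])

```text
clock: 3.82
tool_pos: [0.6211, 0.2287, 0.1767]
orientation: [-179.7, -0.1, -24.0]
force: [0.3, 0.5, -0.3]
opening: 0.0006
gripper_force: 0.0
```

Run:
```python
from h import *
o=telemetry.get_obs();print(o['tool_pos'],o['opening'],o['gripper_force'],o['force'])
C,i=look('wrist','pics/w2.png')
z=pose()[2,3]
for th in(115,):ringpx(C,i,proj(C,pose()[:3,3]+[0,0,.016]),w=70,z=z+.016,th=th)
print(proj(C,pose()[:3,3]))
```

```text
[0.62110418 0.22866423 0.17671929] 0.000590716983549432 0.0 [ 0.33997245  0.47764382 -0.33018497]
enc [599.3 238.4  54.8] ell [602.  235.3  68.4 112.5] 501
enc [598.6 248.7  18.1] ell [596.1 250.1   3.4  43.2] 100
enc [597.2 231.2  24.8] ell [598.5 235.3  16.7  47.5] 213
enc [617.3 237.9   9. ] ell [619.9 236.8   3.2  20.1] 55
enc [627.  230.1   7.3] ell [626.9 229.9   4.2  15.5] 52
enc [651.8 214.2  13.7] ell [651.4 214.4  24.2  26.4] 126
enc [652.4 213.7   7.5] ell [652.3 213.6  12.6  14.4] 64
(np.float64(317.49945866701495), np.float64(221.0231945511984))
```

View pics/w2.png

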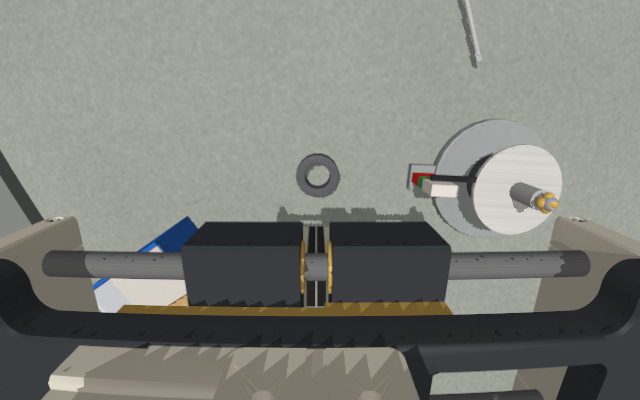

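The gripper closed fully without holding the ring, which lies at (318,176). I'll check whether it moved.

Run:
```python
from h import *
C=cam('wrist');i=cv2.imread('pics/w2.png');ringpx(C,i,(318,176))
o=telemetry.get_obs();print(o['clock'],o['opening'],o['tool_pos'])
look('side','pics/s2.png');s=cv2.imread('pics/s2.png');cv2.imwrite('pics/c3.png',cv2.resize(s[60:260,160:400],None,fx=3,fy=3,interpolation=cv2.INTER_CUBIC))
```

```text
enc [568.6 225.2  25.9] ell [569.  224.8   9.5  62.2] 102
enc [591.5 279.8  11.8] ell [592.9 275.8  11.2  33.5] 47
enc [619.2 226.1  27. ] ell [619.3 227.4  49.6  52.2] 126
enc [619.7 226.7  14.6] ell [619.5 226.6  24.6  28.1] 64
3.875 0.0002607937167661675 [0.6201855  0.22829096 0.17485056]
```

View pics/c3.png

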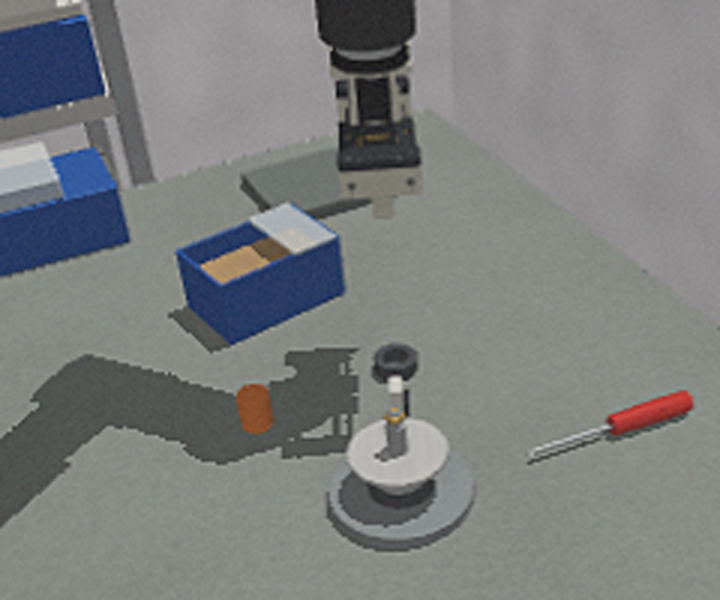

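Run:
```python
from h import *
C=cam('side');print(proj(C,[.6202,.2283,.1749]),proj(C,[.6202,.2283,.2]),'ring',proj(C,[.62,.2285,.02]),'stud',proj(C,[.53,.033,.117]))
s=cv2.imread('pics/s2.png');
W=cam('wrist');print(onz(W,(545.5,203),.117))
```

```text
(np.float64(287.5931532132212), np.float64(139.47672903456765)) (np.float64(287.0061531848945), np.float64(132.63752968703386)) ring (np.float64(290.83045842885986), np.float64(177.87383765125116)) stud (np.float64(291.47676441819385), np.float64(195.53598384901858))
[0.53184486 0.04201904 0.117     ]
```

Run:
```python
import cv2,numpy as np
s=cv2.imread('pics/s2.png')
for r in range(112,148):print(r,*[int(v) for v in s[r,268:308:2].mean(1)])
w=cv2.imread('pics/w2.png').mean(2).astype(int)
print('wrist');
for r in range(195,245,2):print(r,*w[r,296:340:2])
```

```text
112 113 114 77 59 79 58 65 60 58 64 61 65 77 57 57 55 105 136 134 135
113 115 115 75 60 73 59 63 51 55 50 51 50 55 52 48 40 101 138 136 133
114 112 114 67 47 45 49 45 49 40 44 40 41 41 36 42 33 99 136 136 133
115 111 112 81 43 39 45 39 39 40 37 38 38 31 44 52 64 129 136 136 135
116 115 115 97 34 36 39 42 51 68 70 84 102 112 115 117 117 131 138 135 136
117 114 113 114 88 99 117 112 116 118 117 120 124 124 123 125 123 124 133 137 135
118 113 112 114 121 121 125 124 125 125 120 122 118 125 122 126 122 126 136 136 138
119 110 115 111 120 121 125 120 120 118 122 118 121 119 121 94 115 122 138 136 135
120 111 114 112 126 121 121 120 118 118 118 119 120 119 119 56 103 126 135 140 134
121 113 111 112 120 80 100 121 118 123 119 121 119 119 123 75 110 127 138 139 135
122 113 115 113 123 73 96 120 119 121 120 121 121 121 121 116 121 122 136 140 138
123 112 114 112 119 110 118 121 121 120 121 121 119 122 122 118 122 125 137 137 133
124 114 116 112 125 118 126 124 124 118 122 120 123 124 112 116 119 130 138 136 136
125 114 112 113 126 121 127 127 117 120 118 116 109 112 134 136 138 134 134 136 13
[... 3105 characters left out ...]
 98 97 94 97 97 97 41 37 38 37 38
227 37 38 38 43 113 113 94 25 27 27 92 25 27 26 109 113 114 39 38 37 37 37
229 38 38 38 45 117 118 94 27 27 28 92 28 26 26 110 118 117 39 38 38 37 37
231 37 38 37 40 117 117 85 26 26 26 92 27 27 26 109 118 117 37 38 37 38 38
233 37 38 38 40 117 117 76 26 28 26 94 26 26 27 108 117 117 35 38 37 37 38
235 38 38 36 39 117 117 73 27 25 25 92 27 26 26 105 117 117 35 38 38 38 37
237 38 39 36 35 117 112 63 27 28 26 93 27 27 26 98 114 117 34 38 38 38 38
239 37 37 33 33 115 111 59 26 26 27 94 27 28 27 95 111 116 34 38 37 38 38
241 38 38 30 75 98 113 52 27 26 26 93 25 26 26 83 113 94 66 37 37 38 38
243 37 38 29 79 76 111 50 27 26 26 96 26 27 25 71 112 96 96 35 38 37 38
```

The side picture and the wrist view both put the actual fingertips about 25 mm behind the reported TCP. That fits the fingers having closed above the ring. I'll go that much lower, watching the force.

>>> carry_out(rows=[[0,0,0.02,0,0,0],[0,0,0.04,0,0,0],[0,0,0.06,0,0,0],[0,0,0.08,0,0,0],[0,0,0.1,0,0,0],[0,0,0.12,0,0,0],[0,0,0.13,0,0,0],[0,0,0.135,0,0,0]], grip=1)

```text
clock: 4.92
tool_pos: [0.6197, 0.2278, 0.0382]
orientation: [180.0, 0.1, -24.0]
force: [0.0, 0.6, 0.4]
opening: 0.0748
gripper_force: 0.0
```

>>> carry_out(rows=[[0,0,0.01,0,0,0],[0,0,0.02,0,0,0],[0,0,0.03,0,0,0],[0,0,0.04,0,0,0],[0,0,0.05,0,0,0],[0,0,0.053,0,0,0],[0,0,0.053,0,0,0]])

```text
clock: 5.8
tool_pos: [0.6202, 0.2283, -0.0138]
orientation: [-180.0, 0.0, -24.0]
force: [0.8, -0.6, 0.2]
opening: 0.0877
gripper_force: 0.0
```

>>> carry_out(rows=[[0,0,0.004,0,0,0],[0,0,0.006,0,0,0],[0,0,0.006,0,0,0]])

```text
clock: 6.18
tool_pos: [0.6202, 0.2283, -0.0196]
orientation: [-179.9, 0.0, -24.0]
force: [0.4, 0.3, -1.0]
opening: 0.0878
gripper_force: 0.0
```

>>> carry_out(rows=[[0,0,0,0,0,0],[0,0,0,0,0,0],[0,0,0,0,0,0],[0,0,0,0,0,0],[0,0,0,0,0,0],[0,0,0,0,0,0]], grip=-1)

```text
clock: 6.92
tool_pos: [0.6202, 0.2282, -0.0195]
orientation: [-179.9, 0.0, -24.0]
force: [-0.6, 0.1, 1.1]
opening: 0.0503
gripper_force: 30.0
```

>>> carry_out(rows=[[0,0,-0.05,0,0,0],[0,0,-0.1,0,0,0],[0,0.02,-0.15,0,0,0],[-0.02,0.08,-0.17,0,0,0],[-0.04,0.14,-0.17,0,0,0],[-0.06,0.195,-0.17,0,0,0],[-0.063,0.215,-0.17,0,0,0],[-0.063,0.215,-0.17,0,0,0]])

```text
clock: 7.92
tool_pos: [0.4747, 0.0565, 0.1507]
orientation: [-179.9, -0.0, -24.1]
force: [0.9, 1.0, -1.0]
opening: 0.0506
gripper_force: 30.0
```

>>> carry_out(rows=[[0,0,0,0,0,0]])

```text
clock: 8.05
tool_pos: [0.4761, 0.0579, 0.1504]
orientation: [-179.9, -0.0, -24.0]
force: [-0.1, 0.5, -1.9]
opening: 0.0501
gripper_force: 30.0
```

Run:
```python
from h import *
print(telemetry.get_obs()['tool_pos'])
C,i=look('wrist','pics/w3.png');print(telemetry.get_obs()['tool_pos'])
h=cv2.cvtColor(i,cv2.COLOR_BGR2HSV);m=(h[...,0]>12)&(h[...,0]<32)&(h[...,1]>120)&(h[...,2]>120)
for c,s in blobs(m,8):print(c,s,onz(C,c,.108).round(4))
print(proj(C,[.53,.035,.117]))
```

```text
[0.47609749 0.05794619 0.15038576]
[0.47603153 0.058043   0.15010714]
[318.4 122.8] [313 120  12   7  43] [0.5338 0.0307 0.108 ]
[307.5 132.8] [306 128   5  11  33] [0.5303 0.0414 0.108 ]
[328.3 133.9] [326 128   6  12  41] [0.523  0.0272 0.108 ]
[318.1 134.5] [314 130   9  10  70] [0.5258 0.0345 0.108 ]
[317.5 144.1] [312 142  12   5  35] [0.5193 0.0379 0.108 ]
[419.7 267.7] [413 241  12  52 273] [ 0.3852 -0.0006  0.108 ]
[210.6 270.7] [207 246   8  47 154] [0.4569 0.1684 0.108 ]
[533.7 302.3] [529 299   9   8  28] [ 0.3041 -0.0887  0.108 ]
[463.8 302.7] [461 301   6   6  23] [ 0.3335 -0.0269  0.108 ]
[481.  303.3] [477 301   8   7  40] [ 0.3258 -0.0416  0.108 ]
[498.  303.7] [492 300  11  10  63] [ 0.3182 -0.0564  0.108 ]
[518.  301.8] [515 300   6   6  25] [ 0.3116 -0.0746  0.108 ]
[424.6 304.1] [421 302   8   7  36] [0.3477 0.0068 0.108 ]
[442.5 304.8] [438 302  11   9  58] [ 0.3399 -0.0081  0.108 ]
[226.4 307.8] [224 307   7   3  14] [0.4177 0.1742 0.108 ]
[384.3 308.1] [382 307   6   4  15] [0.3592 0.042  0.108 ]
[284.  309.2] [282 308   6   4  16] [0.3955 0.1262 0.108 ]
[343.8 309.3] [342 308   6   5  18] [0.3733 0.0763 0.108 ]
(np.float64(315.23995794268774), np.float64(130.3661706305219))
```

View pics/w3.png

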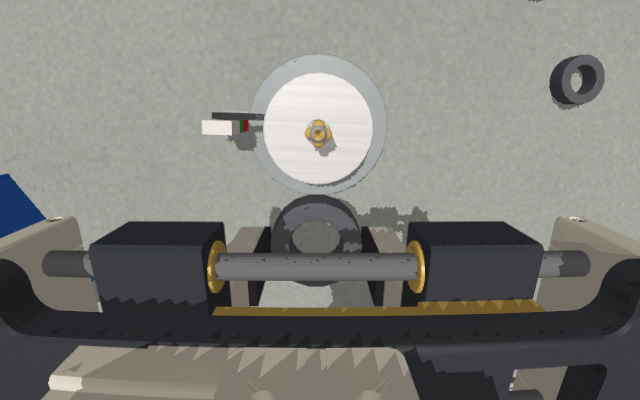

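The wrist view shows the stud balls centred at (318,133) and the held ring at (316,238), with its upper edge near row 194. I'll measure the ring's offset in the hand.

Run:
```python
from h import *
i=cv2.imread('pics/w3.png').mean(2).astype(int);C=cam('wrist')
print([(r,i[r,314:319].mean().round()) for r in range(186,262,2)])
for r in(200,210,216):print(r,*i[r,264:372:3])
T=pose()
def rows(dx):
    out=[]
    for x,h in((.026,.0195),(.026,.0395),(.015,.0395),(.015,.0195),(-.015,.0395)):out.append(round(proj(C,(T@[x+dx,0,-h,1])[:3])[1],1))
    return out
print(rows(0),rows(-.002))
print(onz(C,(318,134.5),.115),shift([.5266,.0343,.15],-24))
```

```text
[(186, np.float64(142.0)), (188, np.float64(167.0)), (190, np.float64(168.0)), (192, np.float64(167.0)), (194, np.float64(119.0)), (196, np.float64(58.0)), (198, np.float64(61.0)), (200, np.float64(61.0)), (202, np.float64(64.0)), (204, np.float64(103.0)), (206, np.float64(103.0)), (208, np.float64(101.0)), (210, np.float64(101.0)), (212, np.float64(102.0)), (214, np.float64(102.0)), (216, np.float64(99.0)), (218, np.float64(98.0)), (220, np.float64(93.0)), (222, np.float64(105.0)), (224, np.float64(103.0)), (226, np.float64(103.0)), (228, np.float64(102.0)), (230, np.float64(101.0)), (232, np.float64(103.0)), (234, np.float64(102.0)), (236, np.float64(103.0)), (238, np.float64(103.0)), (240, np.float64(102.0)), (242, np.float64(101.0)), (244, np.float64(103.0)), (246, np.float64(103.0)), (248, np.float64(102.0)), (250, np.float64(102.0)), (252, np.float64(92.0)), (254, np.float64(69.0)), (256, np.float64(82.0)), (258, np.float64(99.0)), (260, np.float64(84.0))]
200 156 157 158 160 162 160 161 163 162 158 66 59 61 61 63 63 62 61 60 60 60 54 58 57 56 77 123 131 169 162 164 165 163 160 162 159
210 161 164 142 99 101 101 97 61 62 97 104 103 103 94 104 103 102 101 99 99 100 100 99 100 101 101 67 53 50 98 102 160 159 156 157 163
216 162 158 111 99 104 50 52 104 102 101 100 99 98 97 98 97 98 99 100 101 102 101 99 100 99 99 99 99 92 51 95 101 100 106 104 104
[np.float64(191.3), np.float64(200.8), np.float64(220.3), np.float64(208.9), np.float64(270.0)] [np.float64(194.5), np.float64(204.4), np.float64(223.8), np.float64(212.0), np.float64(273.1)]
[0.52623182 0.03449836 0.115     ] [ 0.0559  0.0011  0.0001 -0.001   0.      0.0004]
```

>>> carry_out(rows=[[0.03,0.001,0,0,0,0],[0.0575,0.001,0,0,0,0],[0.0575,0.001,0,0,0,0],[0.0575,0.001,0.01,0,0,0],[0.0575,0.001,0.025,0,0,0],[0.0575,0.001,0.04,0,0,0],[0.0575,0.001,0.055,0,0,0],[0.0575,0.001,0.055,0,0,0]])

```text
clock: 9.1
tool_pos: [0.5262, 0.0328, 0.0937]
orientation: [179.9, 0.1, -24.0]
force: [0.3, -0.5, -2.5]
opening: 0.0502
gripper_force: 30.0
```

>>> carry_out(rows=[[0,0,0.01,0,0,0],[0,0,0.02,0,0,0],[0,0,0.03,0,0,0],[0,0,0.035,0,0,0],[0,0,0.035,0,0,0]])

```text
clock: 9.72
tool_pos: [0.5271, 0.033, 0.0598]
orientation: [-180.0, 0.0, -24.0]
force: [0.1, -0.0, -0.9]
opening: 0.0503
gripper_force: 30.0
```

>>> carry_out(rows=[[0,0,0,0,0,0],[0,0,0,0,0,0],[0,0,0,0,0,0],[0,0,0,0,0,0],[0,0,0,0,0,0]], grip=1)

```text
clock: 10.35
tool_pos: [0.5274, 0.0331, 0.0604]
orientation: [-179.9, -0.0, -24.0]
force: [0.0, 0.3, 0.7]
opening: 0.0868
gripper_force: 0.0
```

>>> carry_out(rows=[[0,0,-0.05,0,0,0],[0,0,-0.1,0,0,0],[-0.03,0,-0.13,0,0,0],[-0.06,0,-0.13,0,0,0],[-0.06,0,-0.13,0,0,0],[-0.06,0,-0.13,0,0,0]])

```text
clock: 11.1
tool_pos: [0.4727, 0.0575, 0.1904]
orientation: [-179.9, -0.0, -24.0]
force: [0.5, 0.8, -0.7]
opening: 0.0874
gripper_force: 0.0
```

Run:
```python
from h import *
print(telemetry.get_obs()['tool_pos'],telemetry.get_obs()['force'])
C,i=look('wrist','pics/w4.png');print(proj(C,[.5266,.0343,.117]))
cv2.imwrite('pics/c4.png',cv2.resize(i[50:200,190:410],None,fx=3.6,fy=3.6,interpolation=cv2.INTER_CUBIC))
```

```text
[0.4727354  0.05751511 0.19043958] [ 0.53106757  0.76470322 -0.73977723]
(np.float64(315.7545213881216), np.float64(127.66316394823053))
```

View pics/c4.png

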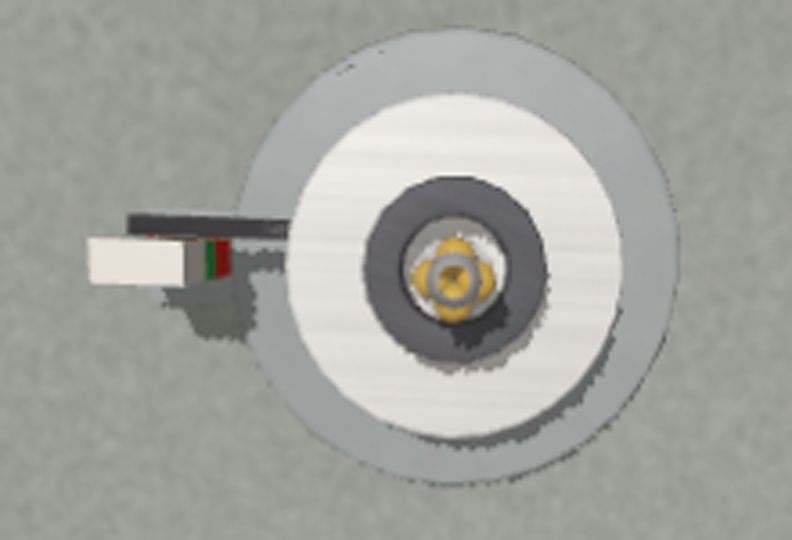

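The crop shows ring A lying on the pan around the spindle, whose balls are at (455,278) in the crop. The gauge block is at left, so next I tilt the wrist camera to see the gauge face.

Run:
```python
from h import *
tfc=viewer.camera_info('wrist')['tool_from_camera'];T=pose()
for a,d in((30,.3),(30,.26),(40,.28)):
    G=np.eye(4);G[:3,:3]=(R.from_euler('xyz',[180,0,-24],degrees=True)*R.from_euler('y',-a,degrees=True)).as_matrix()
    F=np.array([.568,.112,.05]);cz=G[:3,:3]@tfc[:3,2];G[:3,3]=F-d*cz-G[:3,:3]@tfc[:3,3]
    D=np.linalg.inv(T)@G;print(a,d,'tcp',G[:3,3].round(3),'cam',(F-d*cz).round(3),np.r_[D[:3,3],R.from_matrix(D[:3,:3]).as_rotvec()].round(4))
```

```text
30 0.3 tcp [0.618 0.089 0.13 ] cam [0.763 0.025 0.261] [ 1.201e-01 -8.800e-02  6.050e-02 -7.000e-04 -5.236e-01  4.000e-04]
30 0.26 tcp [0.592 0.101 0.102] cam [0.737 0.037 0.233] [ 9.160e-02 -8.800e-02  8.860e-02 -7.000e-04 -5.236e-01  4.000e-04]
40 0.28 tcp [0.615 0.09  0.108] cam [0.778 0.018 0.209] [ 1.166e-01 -8.800e-02  8.270e-02 -7.000e-04 -6.981e-01  4.000e-04]
```

>>> carry_out(rows=[[0.03,-0.03,0,0,-0.1,0],[0.06,-0.06,0,0,-0.25,0],[0.1,-0.088,0,0,-0.4,0],[0.12,-0.088,0.03,0,-0.524,0],[0.12,-0.088,0.06,0,-0.524,0],[0.12,-0.088,0.06,0,-0.524,0],[0.12,-0.088,0.06,0,-0.524,0]])

```text
clock: 12.02
tool_pos: [0.6187, 0.0888, 0.1318]
orientation: [-179.9, 29.9, -23.9]
force: [0.1, -0.1, 0.5]
opening: 0.0876
gripper_force: 0.0
```

Run:
```python
from h import *
o=telemetry.get_obs();print(o['tool_pos'],o['orientation'],o['force'])
C,i=look('wrist','pics/w5.png')
st=R.from_euler('z',-24,degrees=True).as_matrix()
P=lambda x,y,z:proj(C,st@[x,y,0]+[.5266,.0343,z])
print('top face edge',P(.006,.088,.078),'bottom',P(.006,.088,.0),'spindle',P(0,0,.117))
p0,p1=P(.006,.088,.078),P(.006,.088,0)
x0,y0=int(min(p0[0],p1[0]))-20,int(min(p0[1],p1[1]))-15
x1,y1=int(max(p0[0],p1[0]))+50,int(max(p0[1],p1[1]))+15
f=min(780/(x1-x0),580/(y1-y0));print(x0,y0,x1,y1,f)
cv2.imwrite('pics/c5.png',cv2.resize(i[y0:y1,x0:x1],None,fx=f,fy=f,interpolation=cv2.INTER_CUBIC))
h=cv2.cvtColor(i,cv2.COLOR_BGR2HSV);sub=np.zeros(h.shape[:2],bool);sub[y0:y1,x0:x1]=1
for n,m in(('red',((h[...,0]<8)|(h[...,0]>172))&(h[...,1]>130)),('green',(h[...,0]>50)&(h[...,0]<85)&(h[...,1]>110)),('black',h[...,2]<60)):
    for c,s in blobs(m&sub,6):print(n,c,s)
```

```text
[0.61865633 0.08882929 0.13181853] [-179.90189817   29.90399942  -23.924644  ] [ 0.05650489 -0.10451864  0.549851  ]
top face edge (np.float64(315.457181524975), np.float64(215.04179840589154)) bottom (np.float64(315.6754444714072), np.float64(162.335868546291)) spindle (np.float64(416.7123390528228), np.float64(253.67381219823608))
295 147 365 230 6.9879518072289155
red [315.7 174.3] [304 167  25  15 358]
green [314.8 185.4] [303 183  26   8 138]
black [329.9 190.6] [308 188  49   7 249]
```

View pics/c5.png

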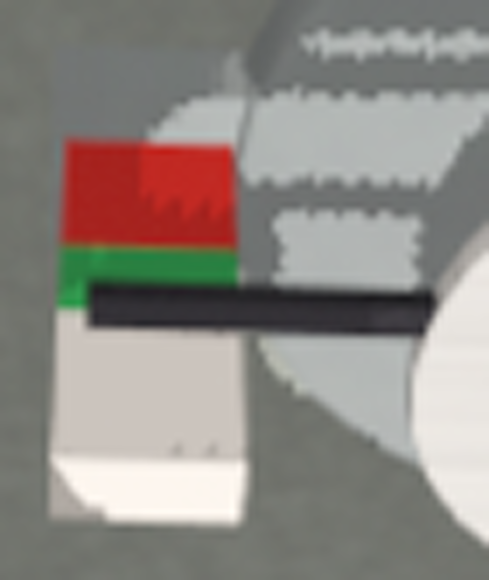

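The crop shows the gauge upside down, with red at rows 140-245, green at 245-308 and white below that. The black pointer is at rows 283-328, on the white/green boundary. It stands in front of the face and I'm looking down on it, so its true height is higher, in the white. A second ring is needed.

Run:
```python
from h import *
print(shift([.5857,-.2392,.15],-24))
```

```text
[ 0.0805  0.3135 -0.0668 -0.0025  0.5204  0.0015]
```

>>> carry_out(rows=[[0.01,0.05,-0.03,0,0.1,0],[0.025,0.11,-0.06,0,0.25,0],[0.04,0.17,-0.067,0,0.4,0],[0.06,0.225,-0.067,0,0.52,0],[0.08,0.28,-0.067,0,0.52,0],[0.0805,0.3135,-0.067,0,0.52,0],[0.0805,0.3135,-0.067,0,0.52,0],[0.0805,0.3135,-0.067,0,0.52,0]])

```text
clock: 13.08
tool_pos: [0.5855, -0.239, 0.1504]
orientation: [-179.9, 0.0, -24.0]
force: [-0.6, 0.2, -0.3]
opening: 0.0878
gripper_force: 0.0
```

Run:
```python
from h import *
o=telemetry.get_obs();print(o['tool_pos'],o['orientation'])
C,i=look('wrist','pics/w6.png');c=proj(C,[.5857,-.2392,.02]);print(c)
for th in(115,125):ringpx(C,i,c,w=45,th=th)
```

```text
[ 0.58554995 -0.23897199  0.15036374] [-1.79868729e+02  3.82232709e-04 -2.39792026e+01]
(np.float64(316.7039111278121), np.float64(179.45624339705446))
enc [ 544.1 -219.    50.9] ell [ 554.1 -205.9   18.1  113.1] 210
enc [ 586.  -242.6   26.7] ell [ 586.2 -241.9   50.    52.1] 133
enc [ 585.6 -242.4   14.6] ell [ 586.1 -242.5   24.1   28.2] 67
enc [ 544.1 -219.    50.9] ell [ 554.5 -205.3   18.1  114.8] 213
enc [ 586.  -242.4   26.8] ell [ 586.3 -241.9   50.5   52.2] 136
enc [ 586.  -242.5   14.3] ell [ 586.2 -242.6   24.    27.4] 69
```

>>> carry_out(rows=[[0,0.003,0.05,0,0,0],[0,0.003,0.1,0,0,0],[0,0.003,0.13,0,0,0],[0,0.003,0.15,0,0,0],[0,0.003,0.163,0,0,0],[0,0.003,0.17,0,0,0],[0,0.003,0.17,0,0,0]])

```text
clock: 14.0
tool_pos: [0.5833, -0.2414, -0.022]
orientation: [-179.9, 0.2, -24.0]
force: [-0.3, -0.1, 1.0]
opening: 0.0879
gripper_force: 0.0
```

>>> carry_out(rows=[[0,0,0,0,0,0],[0,0,0,0,0,0],[0,0,0,0,0,0],[0,0,0,0,0,0],[0,0,0,0,0,0],[0,0,0,0,0,0]], grip=-1)

```text
clock: 14.75
tool_pos: [0.5831, -0.2417, -0.0221]
orientation: [-179.9, 0.2, -24.0]
force: [-0.3, 0.2, 2.0]
opening: 0.0502
gripper_force: 30.0
```

>>> carry_out(rows=[[0,0,-0.05,0,0,0],[0,0,-0.1,0,0,0],[-0.02,-0.02,-0.15,0,0,0],[-0.06,-0.06,-0.172,0,0,0],[-0.1,-0.1,-0.172,0,0,0],[-0.14,-0.14,-0.172,0,0,0],[-0.18,-0.18,-0.172,0,0,0],[-0.22,-0.22,-0.172,0,0,0]])

```text
clock: 15.75
tool_pos: [0.4707, 0.0497, 0.1506]
orientation: [-179.9, 0.3, -24.0]
force: [0.7, 1.0, -2.1]
opening: 0.0508
gripper_force: 30.0
```

>>> carry_out(rows=[[0,-0.008,0,0,0,0],[0,-0.008,0,0,0,0],[0,-0.008,0,0,0,0]])

```text
clock: 16.12
tool_pos: [0.4752, 0.0548, 0.1505]
orientation: [-180.0, 0.3, -24.1]
force: [0.1, 0.2, -2.9]
opening: 0.0501
gripper_force: 30.0
```

Run:
```python
from h import *
o=telemetry.get_obs();print(o['tool_pos'],o['orientation'],o['opening'])
C,i=look('wrist','pics/w7.png');T=pose()
h=cv2.cvtColor(i,cv2.COLOR_BGR2HSV);m=(h[...,0]>12)&(h[...,0]<32)&(h[...,1]>120)&(h[...,2]>120);m[180:]=0
B=blobs(m,8)
for c,s in B:print(c,s[4],onz(C,c,.108).round(4))
g=i.mean(2).astype(int);print([(r,g[r,314:319].mean().round()) for r in range(186,230)])
b=.022
def rows(dx): return [round(proj(C,(T@[x+dx,0,-hh,1])[:3])[1],1) for x,hh in((.026,b),(.026,b+.02),(.015,b+.02))]
print(rows(0),rows(-.002))
for r in(204,208):
    e=np.where(g[r,250:385]<125)[0]+250;print(r,e.min(),e.max())
```

```text
[0.47520912 0.0547703  0.15050145] [-179.98378842    0.26768296  -24.06243078] 0.05009021348783106
[314.1 123.2] 39 [0.5337 0.0306 0.108 ]
[303.  133.4] 38 [0.5302 0.0415 0.108 ]
[324.  134.3] 39 [0.523  0.0271 0.108 ]
[313.5 135. ] 71 [0.5258 0.0347 0.108 ]
[313.2 144.9] 38 [0.519 0.038 0.108]
[(186, np.float64(170.0)), (187, np.float64(170.0)), (188, np.float64(171.0)), (189, np.float64(171.0)), (190, np.float64(170.0)), (191, np.float64(141.0)), (192, np.float64(85.0)), (193, np.float64(60.0)), (194, np.float64(60.0)), (195, np.float64(62.0)), (196, np.float64(62.0)), (197, np.float64(62.0)), (198, np.float64(62.0)), (199, np.float64(64.0)), (200, np.float64(77.0)), (201, np.float64(105.0)), (202, np.float64(112.0)), (203, np.float64(108.0)), (204, np.float64(107.0)), (205, np.float64(106.0)), (206, np.float64(105.0)), (207, np.float64(105.0)), (208, np.float64(104.0)), (209, np.float64(104.0)), (210, np.float64(104.0)), (211, np.float64(103.0)), (212, np.float64(103.0)), (213, np.float64(102.0)), (214, np.float64(102.0)), (215, np.float64(101.0)), (216, np.float64(100.0)), (217, np.float64(97.0)), (218, np.float64(98.0)), (219, np.float64(104.0)), (220, np.float64(107.0)), (221, np.float64(105.0)), (222, np.float64(105.0)), (223, np.float64(105.0)), (224, np.float64(105.0)), (225, np.float64(106.0)), (226, np.float64(108.0)), (227, np.float64(107.0)), (228, np.float64(107.0)), (229, np.float64(106.0))]
[np.float64(192.2), np.float64(202.0), np.float64(221.8)] [np.float64(195.5), np.float64(205.6), np.float64(225.3)]
204 284 353
208 273 384
```

>>> carry_out(rows=[[0.03,-0.002,0,0,0,0],[0.055,-0.002,0,0,0,0],[0.055,-0.002,0,0,0,0],[0.055,-0.002,0.01,0,0,0],[0.055,-0.002,0.025,0,0,0],[0.055,-0.002,0.04,0,0,0],[0.055,-0.002,0.055,0,0,0],[0.055,-0.002,0.055,0,0,0]])

```text
clock: 17.18
tool_pos: [0.525, 0.035, 0.094]
orientation: [179.9, 0.4, -24.0]
force: [0.4, -0.9, -1.8]
opening: 0.0504
gripper_force: 30.0
```

>>> carry_out(rows=[[0,0,0.01,0,0,0],[0,0,0.02,0,0,0],[0,0,0.028,0,0,0],[0,0,0.028,0,0,0]])

```text
clock: 17.68
tool_pos: [0.5255, 0.0351, 0.0669]
orientation: [180.0, 0.3, -24.0]
force: [-0.1, 1.0, -2.2]
opening: 0.0503
gripper_force: 30.0
```

>>> carry_out(rows=[[0,0,0,0,0,0],[0,0,0,0,0,0],[0,0,0,0,0,0],[0,0,0,0,0,0],[0,0,0,0,0,0]], grip=1)

```text
clock: 18.3
tool_pos: [0.5261, 0.0354, 0.0678]
orientation: [-179.9, 0.2, -24.0]
force: [-0.3, -0.2, -0.0]
opening: 0.087
gripper_force: 0.0
```

>>> carry_out(rows=[[0,0,-0.05,0,0,0],[0,0,-0.1,0,0,0],[0,0,-0.125,0,0,0],[-0.03,-0.04,-0.125,0,0,0],[-0.03,-0.085,-0.125,0,-0.1,0],[0.02,-0.085,-0.125,0,-0.25,0],[0.06,-0.085,-0.1,0,-0.4,0],[0.063,-0.085,-0.065,0,-0.524,0]])

```text
clock: 19.3
tool_pos: [0.6211, 0.0857, 0.1308]
orientation: [-179.9, 30.4, -24.0]
force: [-0.2, 0.4, 0.0]
opening: 0.0878
gripper_force: 0.0
```

>>> carry_out(rows=[[0,0,0,0,0,0],[0,0,0,0,0,0]])

```text
clock: 19.55
tool_pos: [0.6188, 0.0869, 0.1324]
orientation: [-180.0, 30.2, -24.0]
force: [-0.1, 0.2, 1.4]
opening: 0.0877
gripper_force: 0.0
```

Run:
```python
from h import *
o=telemetry.get_obs();print(o['tool_pos'],o['orientation'],o['force'])
def rep(C,i):
    st=R.from_euler('z',-24,degrees=True).as_matrix()
    P=lambda x,y,z:np.round(proj(C,st@[x,y,0]+[.5266,.0343,z]),1)
    print('pred face',[P(.006,.088,z) for z in(.078,.053,.039,0)])
    p0=P(.006,.088,.078);x0,y0,x1,y1=int(p0[0])-30,int(p0[1])-70,int(p0[0])+60,int(p0[1])+15
    h=cv2.cvtColor(i,cv2.COLOR_BGR2HSV);sub=np.zeros(h.shape[:2],bool);sub[y0:y1,x0:x1]=1
    for n,m in(('red',((h[...,0]<8)|(h[...,0]>172))&(h[...,1]>130)),('green',(h[...,0]>50)&(h[...,0]<85)&(h[...,1]>110)),('black',h[...,2]<60)):
        for c,s in blobs(m&sub,6):print(n,c,s)
C,i=look('wrist','pics/w8.png');rep(C,i)
```

```text
[0.6187854  0.08686685 0.13241124] [-179.99239929   30.18055725  -23.98889838] [-0.11082102  0.19515044  1.44391129]
pred face [array([313.6, 214.8]), array([313.7, 195.8]), array([313.8, 186.1]), array([314., 162.])]
red [313.8 173.8] [302 167  25  14 332]
green [312.7 188. ] [302 183  25   9 117]
black [327.8 183.5] [306 181  48   6 241]
```

Run:
```python
from h import *
c=viewer.camera_info('wrist')
def mk(p,e):
    T=np.eye(4);T[:3,:3]=R.from_euler('xyz',e,degrees=True).as_matrix();T[:3,3]=p;return c['intrinsics'],c['k1'],T@c['tool_from_camera']
V=[mk([.47274,.05752,.19044],[-179.95,0,-24]),mk([.61866,.08883,.13182],[-179.902,29.904,-23.925])]
st=R.from_euler('z',-24,degrees=True).as_matrix()
def tri(px):
    A=0;b=0
    for v,p in zip(V,px):
        o,d=ray(v,p);d=d/np.linalg.norm(d);M=np.eye(3)-np.outer(d,d);A=A+M;b=b+M@o
    X=np.linalg.solve(A,b);return (st.T@(X-[.5266,.0343,0])).round(4)
a=lambda x,y:(190+x/3.6-.36,50+y/3.6-.36)
b=lambda x,y:(295+x/6.988-.43,147+y/6.988-.43)
print('pointer end mid',tri([a(128,225),b(88,305)]))
print('pointer top edge far(+x)',tri([a(128,214),b(88,283)]),'near',tri([a(128,237),b(88,328)]))
print('col top face edge L,R',tri([a(88,238),b(52,455)]),tri([a(182,240),b(247,460)]))
print('side col top near',tri([a(88,284),b(105,522)]),tri([a(185,286),b(242,524)]))
for r in(140,245,308,457):
    o,d=ray(V[1],b(150,r));o=st.T@(o-[.5266,.0343,0]);d=st.T@d;t=(.006-o[0])/d[0];print('face',r,(o+t*d).round(4))
```

```text
pointer end mid [0.0136 0.0965 0.0527]
pointer top edge far(+x) [0.0168 0.0965 0.0516] near [0.0101 0.0964 0.0537]
col top face edge L,R [0.0101 0.1006 0.0776] [0.0094 0.0746 0.0776]
side col top near [-0.0013  0.0968  0.0814] [-0.0031  0.0746  0.0782]
face 140 [0.006  0.0876 0.0074]
face 245 [0.006  0.0875 0.0319]
face 308 [0.006  0.0875 0.0453]
face 457 [0.006  0.0875 0.0742]
```

Pointer and column triangulated: with one ring the pan was at about 18 mm, so with two it is at about 28 mm, mid-green. Next is the cap.

Run:
```python
from h import *
print(shift([.444,.2187,.17],-24))
```

```text
[-0.2023 -0.049   0.0763 -0.0021  0.5237  0.0017]
```

>>> carry_out(rows=[[-0.05,-0.012,0.019,0,0.13,0],[-0.1,-0.024,0.038,0,0.26,0],[-0.15,-0.037,0.057,0,0.39,0],[-0.2023,-0.049,0.0763,-0.002,0.524,0.002],[-0.2023,-0.049,0.0763,-0.002,0.524,0.002],[-0.2023,-0.049,0.0763,-0.002,0.524,0.002],[-0.2023,-0.049,0.0763,-0.002,0.524,0.002]])

```text
clock: 20.48
tool_pos: [0.4448, 0.2185, 0.1703]
orientation: [-179.9, 0.2, -24.2]
force: [0.3, 0.3, -0.7]
opening: 0.0874
gripper_force: 0.0
```

Run:
```python
from h import *
o=telemetry.get_obs();print(o['tool_pos'],o['orientation'])
C,i=look('wrist','pics/w9.png');h=cv2.cvtColor(i,cv2.COLOR_BGR2HSV)
print(proj(C,[.444,.2187,.044]))
m=((h[...,0]<13)&(h[...,1]>150)&(h[...,2]>60)).astype(np.uint8)
for c,s in blobs(m,100):print(c,s)
for lo in(0,200,220,235):
    mm=(m>0)&(h[...,2]>lo)
    cs,_=cv2.findContours(mm.astype(np.uint8),cv2.RETR_EXTERNAL,cv2.CHAIN_APPROX_NONE)
    q=max(cs,key=len)
    P=np.array([onz(C,p[0],.044)[:2] for p in q.astype(float)])*1000;e=cv2.fitEllipse(P.astype(np.float32));print(lo,np.round(e[0]+e[1],1),len(q))
```

```text
[0.4447628  0.21849949 0.17034197] [-1.79865180e+02  1.74101068e-01 -2.41591720e+01]
(np.float64(316.6928819667923), np.float64(180.8141232659075))
[359.9  36.3] [349  26  26  14 142]
0 [561.2 120.2  12.6  24. ] 69Traceback (most recent call last):
  File "<stdin>", line 10, in <module>
ValueError: max() iterable argument is empty
```

Run:
```python
from h import *
C=cam('wrist');i=cv2.imread('pics/w9.png');h=cv2.cvtColor(i,cv2.COLOR_BGR2HSV)
print(h[181,317],h[170:200:6,317].tolist())
m=(h[...,0]<20)&(h[...,1]>150);m[:100]=0;m[230:]=0
for c,s in blobs(m,60):print(c,s)
for nm,mm in(('all',m),('bright',m&(h[...,2]>int(h[181,317,2])-12))):
    cs,_=cv2.findContours(mm.astype(np.uint8),cv2.RETR_EXTERNAL,cv2.CHAIN_APPROX_NONE);q=max(cs,key=len)
    for z in(.044,0):
        P=np.array([onz(C,p[0],z)[:2] for p in q.astype(float)])*1000;e=cv2.fitEllipse(P.astype(np.float32));print(nm,z,np.round(e[0]+e[1],1),len(q))
print(shift([.444,.2187,.17],-24))
```

```text
[ 17 215 250] [[17, 206, 252], [17, 210, 251], [17, 214, 250], [17, 220, 248], [17, 222, 247]]
[314.7 180.1] [299 162  32  37 931]
all 0.044 [445.5 219.7  33.8  40. ] 97
all 0 [436.5 224.   38.4  45.5] 97
bright 0.044 [443.2 221.   32.   32.4] 84
bright 0 [433.9 225.5  36.5  36.8] 84
[-0.0012 -0.0003 -0.0004 -0.0007  0.0036 -0.0042]
```

>>> carry_out(rows=[[-0.0025,-0.0016,0.05,0,0.003,0],[-0.0025,-0.0016,0.1,0,0.003,0],[-0.0025,-0.0016,0.14,0,0.003,0],[-0.0025,-0.0016,0.165,0,0.003,0],[-0.0025,-0.0016,0.178,0,0.003,0],[-0.0025,-0.0016,0.18,0,0.003,0],[-0.0025,-0.0016,0.18,0,0.003,0]])

```text
clock: 21.4
tool_pos: [0.442, 0.2212, -0.0109]
orientation: [180.0, 0.0, -24.1]
force: [-0.0, 0.2, -0.3]
opening: 0.0874
gripper_force: 0.0
```

>>> carry_out(rows=[[0,0,0,0,0,0],[0,0,0,0,0,0],[0,0,0,0,0,0],[0,0,0,0,0,0],[0,0,0,0,0,0],[0,0,0,0,0,0],[0,0,0,0,0,0]], grip=-1)

```text
clock: 22.28
tool_pos: [0.4411, 0.2212, -0.0114]
orientation: [179.9, 0.1, -24.1]
force: [-0.1, -0.7, 0.5]
opening: 0.0355
gripper_force: 30.0
```

>>> carry_out(rows=[[0,0,-0.05,0,0,0],[0,0,-0.1,0,0,0],[0,0,-0.15,0,0,0],[0.03,0.04,-0.172,0,0,0],[0.065,0.09,-0.172,0,0,0],[0.098,0.136,-0.172,0,0,0],[0.098,0.136,-0.172,0,0,0],[0.098,0.136,-0.172,0,0,0]])

```text
clock: 23.28
tool_pos: [0.4753, 0.0569, 0.1605]
orientation: [179.9, 0.1, -24.2]
force: [0.2, 0.5, -0.9]
opening: 0.0351
gripper_force: 30.0
```

Run:
```python
from h import *
o=telemetry.get_obs();print(o['tool_pos'],o['orientation'],o['opening'])
C,i=look('wrist','pics/w10.png');T=pose()
h=cv2.cvtColor(i,cv2.COLOR_BGR2HSV);m=(h[...,0]>12)&(h[...,0]<32)&(h[...,1]>120)&(h[...,2]>120);n=m.copy();n[165:]=0
for c,s in blobs(n,8):print(c,s,onz(C,c,.108).round(4))
n=(h[...,0]<25)&(h[...,1]>140);n[:165]=0;n[:,:270]=0;n[:,365:]=0
for c,s in blobs(n,60):print('cap',c,s)
g=n.astype(int);print('col extents',[(r,np.where(n[r])[0].min(),np.where(n[r])[0].max()) for r in range(185,262,5) if n[r].any()])
print('V col315',h[185:270:2,315,2].tolist())
b=.0112
for dx in(0,-.002):
  print(dx,[np.round(proj(C,(T@[x+dx,0,-hh,1])[:3]),1) for x,hh in((.018,b),(.018,b+.044),(-.018,b+.044))],[np.round(proj(C,(T@[dx,y,-b-.022,1])[:3]),1) for y in(-.018,.018)])
```

```text
[0.47529627 0.05687343 0.16054182] [ 1.79915514e+02  7.25833084e-02 -2.41538015e+01] 0.03511566036187937
[316.1 122. ] [311 120  11   5  35] [0.5337 0.0309 0.108 ]
[305.5 131.7] [303 127   6  11  35] [0.5303 0.0417 0.108 ]
[325.9 132.4] [324 127   5  11  37] [0.5231 0.027  0.108 ]
[315.9 133.1] [312 129   9   9  62] [0.5259 0.0346 0.108 ]
[315.3 142.7] [311 141  10   5  34] [0.5191 0.0381 0.108 ]
cap [315.7 230.4] [ 281  201   70   53 2885]
cap [315.8 283. ] [296 281  41   6 174]
cap [317.  311.5] [270 308  95   8 760]
col extents [(205, np.int64(301), np.int64(331)), (210, np.int64(294), np.int64(337)), (215, np.int64(291), np.int64(340)), (220, np.int64(289), np.int64(342)), (225, np.int64(288), np.int64(344)), (230, np.int64(286), np.int64(345)), (235, np.int64(285), np.int64(347)), (240, np.int64(283), np.int64(348)), (245, np.int64(282), np.int64(349)), (250, np.int64(281), np.int64(350))]
V col315 [170, 170, 169, 163, 157, 169, 169, 157, 199, 172, 173, 175, 179, 210, 171, 172, 173, 173, 174, 183, 240, 250, 247, 247, 247, 175, 172, 172, 172, 172, 172, 233, 245, 245, 142, 76, 92, 103, 113, 114, 116, 123, 120]
0 [array([315.5, 200.6]), array([315.4, 226.2]), array([315.5, 290.6])] [array([284.1, 241.5]), array([346.8, 241.5])]
-0.002 [array([315.5, 203.7]), array([315.4, 230. ]), array([315.5, 294. ])] [array([284.3, 244.7]), array([346.7, 244.7])]
```

>>> carry_out(rows=[[0.02,0,0,0,0.001,0],[0.04,0,0,0,0.001,0],[0.0555,0,0.01,0,0.001,0],[0.0555,0,0.03,0,0.001,0],[0.0555,0,0.045,0,0.001,0],[0.0555,0,0.045,0,0.001,0],[0.0555,0,0.045,0,0.001,0],[0.0555,0,0.045,0,0.001,0]])

```text
clock: 24.32
tool_pos: [0.5265, 0.0348, 0.1164]
orientation: [180.0, -0.1, -24.1]
force: [-0.5, 0.3, -1.2]
opening: 0.0357
gripper_force: 30.0
```

Run:
```python
from h import *
o=telemetry.get_obs();print(o['tool_pos'],o['orientation'],o['force'],o['moment'])
print(shift([.5261,.0345,.115],-24.15))
```

```text
[0.52650013 0.03475116 0.11637641] [ 1.79973840e+02 -5.59785906e-02 -2.40568031e+01] [-0.53680626  0.28935066 -1.24034273] [-0.00244671 -0.02234172  0.04293787]
[-0.0003  0.0004  0.0014  0.0005 -0.001   0.0016]
```

>>> carry_out(rows=[[0,0,0.004,0,0,0],[0,0,0.008,0,0,0],[0,0,0.012,0,0,0],[0,0,0.014,0,0,0],[0,0,0.014,0,0,0]])

```text
clock: 24.95
tool_pos: [0.5259, 0.0344, 0.1014]
orientation: [179.9, 0.0, -24.1]
force: [-1.0, -0.0, -0.6]
opening: 0.0351
gripper_force: 30.0
```

>>> carry_out(rows=[[0,0,0.002,0,0,0],[0,0,0.004,0,0,0],[0,0,0.004,0,0,0]])

```text
clock: 25.32
tool_pos: [0.5267, 0.0343, 0.099]
orientation: [179.9, -0.1, -24.0]
force: [-2.7, -0.9, 9.1]
opening: 0.0356
gripper_force: 30.0
```

>>> carry_out(rows=[[0,0,0.002,0,0,0],[0,0,0.004,0,0,0],[0,0,0.004,0,0,0]])

```text
clock: 25.7
tool_pos: [0.5257, 0.0343, 0.0936]
orientation: [179.9, 0.0, -24.1]
force: [-0.7, -0.1, 1.5]
opening: 0.0354
gripper_force: 30.0
```

>>> carry_out(rows=[[0,0,0.002,0,0,0],[0,0,0.004,0,0,0],[0,0,0.005,0,0,0],[0,0,0.005,0,0,0]])

```text
clock: 26.2
tool_pos: [0.5261, 0.0346, 0.0885]
orientation: [179.9, 0.0, -24.1]
force: [0.0, -0.7, -1.1]
opening: 0.0354
gripper_force: 30.0
```

>>> carry_out(rows=[[0,0,0.001,0,0,0],[0,0,0.002,0,0,0],[0,0,0.002,0,0,0]])

```text
clock: 26.58
tool_pos: [0.5264, 0.0345, 0.0875]
orientation: [179.9, -0.1, -24.0]
force: [-1.7, 0.1, 6.5]
opening: 0.035
gripper_force: 30.0
```

>>> carry_out(rows=[[0,0,0.001,0,0,0],[0,0,0.0015,0,0,0],[0,0,0.0015,0,0,0],[0,0,0.0015,0,0,0]])

```text
clock: 27.08
tool_pos: [0.5268, 0.0344, 0.0874]
orientation: [180.0, -0.1, -24.0]
force: [-6.6, 0.0, 17.1]
opening: 0.0353
gripper_force: 30.0
```

>>> carry_out(rows=[[0,0,0,0,0,0],[0,0,0,0,0,0],[0,0,0,0,0,0],[0,0,0,0,0,0]])

```text
clock: 27.58
tool_pos: [0.5268, 0.0344, 0.0874]
orientation: [180.0, -0.1, -24.0]
force: [-6.3, -0.2, 18.0]
opening: 0.0353
gripper_force: 30.0
```

Run:
```python
from h import *
o=telemetry.get_obs();print(o['tool_pos'],o['force'],o['gripper_force'])
C,i=look('side','pics/s9.png');h=cv2.cvtColor(i,cv2.COLOR_BGR2HSV)
n=(h[...,0]<22)&(h[...,1]>150)&(h[...,2]>80);n[:150]=0;n[230:]=0
for c,s in blobs(n,5):print(c,s)
print([np.round(proj(C,[.5265,.0344,z]),1) for z in(.099,.121,.143)])
```

```text
[0.52677537 0.03442488 0.08735788] [-6.27681305 -0.17670674 17.97228909] 30.00302106142044
[376.5 197. ] [363 190  28  15 183]
[291.3 201.3] [286 196  12   9  34]
[array([290.6, 200.4]), array([290.1, 194.6]), array([289.5, 188.6])]
```

```bash
python3 -c "
from plant import workorder
print(workorder.close_job())"
```

```text
the job is handed in; nothing more can be done
None
```

I threaded two rings on the stand, snapped the cap home and handed the job in at about 28 s, still pressing at about 18 N. From the camera images the pan should rest near 28 mm, inside the green band; the hand-in gave back no verdict.

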